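# Set the stock tags of the lamp-bulb bins

### The arm

A 7-joint arm with a two-finger parallel gripper is mounted at the origin on the work surface. World frame = base frame: x ahead of the robot, y to its left, z up, the work surface at z = 0. Lengths are in m, angles in rad, forces in N, time in s.
With the tool pointing down it reaches from about 0.4 to 0.875 m from the base axis. Payload 19.3 kg.
Tool frame: the origin (TCP) lies between the finger pads; the fingertips stand ahead of it and the grasp point (between the pads) lies 8 mm behind it (bot.tip_extent is the x of the fingertips in the tool frame, in m); x points along the fingers, y is the direction in which the jaws open and shut, and the axes are right-handed (so a half turn about x gives the same grasp; the last joint's range is limited). The gripper opens to 85 mm and grips with 20 to 120 N. Pads are 22 mm wide; open, the fingers measure 114 mm over their backs; the gripper's body (76 mm by 85 mm) begins 54 mm behind the grasp point. The pads swing forward as they close: fully open they stand 13 mm farther back than shut.
Start: joints at [1.27, 0.521, -0.036, 1.599, 0.021, 1.021, -0.113], TCP at [0.143, -0.608, 0.242] pointing down, gripper open.
Joint ranges: [-2.91, 2.91], [-0.3, 2.13], [-1.5, 1.42], [0.17, 2.43], [-1.26, 4.41], [0.16, 1.93], [-2.52, 2.52]. Speed limits (rad/s): [1.89, 1.89, 2.39, 2.39, 3.01, 3.01, 3.01].

### API

Orientations are given as [roll, pitch, yaw] about the fixed x, y, z axes, in that order (R = Rz(yaw) Ry(pitch) Rx(roll)).
In Python, from workcell import observe, grab_frame, camera_info, bot, nets gives the robot as it stands.
- The arm moves only by the tool jog_arm, never from a script. Its argument "commands" is a list of rows, each a list of 6 numbers: the shift along the tool's x, y, z in mm, then the turn, a rotation vector about the tool's x, y, z in rad. A call has 1 to 20 rows; each row shifts and turns the pose as measured when the row begins, along the tool's axes as they then stand; what a row does not reach is not made up. A row lasts 1/10 s, in which the tool goes at most 50 mm and 8.59 degrees, less where a joint would pass 70% of its speed; a pose out of reach is approached as far as the arm can. A call is refused whole if a number of a shift passes 50 or a number of a turn 0.15, either way. A call with a gripper value outside its range is refused whole. "gripper" is the closure in counts, from 0 (fully open) to 255 (shut), set as the call begins (left out, the last holds). The fingers move at their own pace and stop on an object; "newtons" is the grip in N (left out, the last holds). Time passes only in rows, so rows that do not move let the fingers close. It gives the time, the measured TCP pose, the force and the opening at its end, in the units of the state.
- observe(): the state, without advancing time (a new reading comes with each control period).
- grab_frame(name): name is "scene" or "top" or "wrist"; returns the picture (400x640x3 uint8, red, green, blue); there is no depth.
- camera_info(name): a dict with "fov_y" (degrees; the focal length in pixels is half the picture's height over the tangent of half this angle, whatever the lens; pixels are square), "cx", "cy" (the principal point, pixels), "distortion" ([k1, k2, p1, p2, k3] as OpenCV has them; the pictures are not rectified), "R" (3x3) and "t" (3): a world point X has camera coordinates R X + t; the wrist camera has in their place "tool_from_camera" (4x4, takes a point from camera to tool coordinates, whose origin is the TCP and whose axes are the tool frame's). Camera axes: x right, y down, z forward; pixel columns grow to the right and rows downward; lengths in m; the calibration is good to about 2 mm. A picture is of the moment at which its call begins: read the wrist's pose just before it. camera_info takes no time and is no camera call.
- bot.job_done(): hands the job in, once; it reports no verdict.
Trained networks look in the newest picture that a camera, given by its name, has taken for a name from the list of things; names that differ only in an ending like _2 or _b are one class to them, and where a whole thing is asked for, a point or a joint stands for the part that bears it (a point fixed in the world has none). Each returns a list of dicts, best first, with "p" (0 to 1); they miss things now and then, are a little off and sometimes report something else, mostly with a low value. They report only what shows in the picture. A call takes as long as a camera call. They do not tell look-alikes from the thing itself.
- nets.find_in(camera, name): "rect" ([left, top, right, bottom] in pixels, round what is visible of it).
- nets.silhouettes(camera, name): "mask" (400x640 bool, what is visible of it) and "rect" ([left, top, right, bottom] in pixels, round what is visible of it).
- nets.pinpoint(camera, name): "location" ([column, row] in pixels: a listed point, or the origin of a listed thing).
The state is a dict: "clock": time; "qpos": joint angles; "qd": joint speeds; "joint_efforts": joint torques, N m; "position": TCP position; "tool_rot": TCP orientation; "force": force on the tool from outside, world axes, zero at the start; "moment": the same for the moment, N m; "grip_width": finger opening in m.
Only numpy, scipy, OpenCV 4.12 (cv2) and the standard library are available. Lean on these libraries where they do the work, as an engineer would, in place of code of your own. Each camera call takes 0.05 s, during which the arm holds its last target.

### The job

Set the hinged stock tags on the board in front of the lamp-bulb bins, so that each full bin's tag leans back towards its bin and shows its round dot, and each nearly empty bin's tag leans forward towards the robot and shows its cross. Some tags may already be right; push the wrong ones over with the fingertips until they drop onto their stop. Do not shift, lift or tip the bins, and leave the can, reel, jar and screwdriver where they are.

Things in the scene. Friction and masses are not known exactly. Their poses are not given: they have to be found in the camera images.
- board: grey steel base plate, 310 (x) x 410 (y) x 12 mm, fixed to the bench. Origin at bench level under the middle of the row of tags; x points away from the robot, from tags to bins, y along the row. It reaches from x = -70 to +240 mm. Four bins stand on it, one straight behind each tag, centres about 170 mm beyond the tags; both rows have a pitch of 95 mm
- tag1 (a joint): lean of tag 1 about its hinge (rad): 0 upright, +0.6 leaning away from the robot, towards the bin behind it, on its stop (the dot face then shows upwards), -0.6 leaning towards the robot on its stop (the cross face shows). The hinge is free: past upright the tag falls to the stop by its own weight (about 40 g)
- tag1_hinge (a point): middle of its hinge line, 34 mm above the bench; x towards the bins, y along the hinge, z up (axes fixed). Tag: aluminium plate 50 mm wide, 4 thick, free edge 64 from the hinge: at a stop that edge is 36 mm to the side and 87 above the bench (upright 98). Black dot (34 mm) on one face, black cross on the other. Steel stand 30 x 70 mm, up to 39 mm above the bench. Its place in the row varies
- tag2 (a joint): lean of tag 2 about its hinge (rad): 0 upright, +0.6 leaning away from the robot, towards the bin behind it, on its stop (the dot face then shows upwards), -0.6 leaning towards the robot on its stop (the cross face shows). The hinge is free: past upright the tag falls to the stop by its own weight (about 40 g)
- tag2_hinge (a point): middle of its hinge line, 34 mm above the bench; x towards the bins, y along the hinge, z up (axes fixed). Tag: aluminium plate 50 mm wide, 4 thick, free edge 64 from the hinge: at a stop that edge is 36 mm to the side and 87 above the bench (upright 98). Black dot (34 mm) on one face, black cross on the other. Steel stand 30 x 70 mm, up to 39 mm above the bench. Its place in the row varies
- tag3 (a joint): lean of tag 3 about its hinge (rad): 0 upright, +0.6 leaning away from the robot, towards the bin behind it, on its stop (the dot face then shows upwards), -0.6 leaning towards the robot on its stop (the cross face shows). The hinge is free: past upright the tag falls to the stop by its own weight (about 40 g)
- tag3_hinge (a point): middle of its hinge line, 34 mm above the bench; x towards the bins, y along the hinge, z up (axes fixed). Tag: aluminium plate 50 mm wide, 4 thick, free edge 64 from the hinge: at a stop that edge is 36 mm to the side and 87 above the bench (upright 98). Black dot (34 mm) on one face, black cross on the other. Steel stand 30 x 70 mm, up to 39 mm above the bench. Its place in the row varies
- tag4 (a joint): lean of tag 4 about its hinge (rad): 0 upright, +0.6 leaning away from the robot, towards the bin behind it, on its stop (the dot face then shows upwards), -0.6 leaning towards the robot on its stop (the cross face shows). The hinge is free: past upright the tag falls to the stop by its own weight (about 40 g)
- tag4_hinge (a point): middle of its hinge line, 34 mm above the bench; x towards the bins, y along the hinge, z up (axes fixed). Tag: aluminium plate 50 mm wide, 4 thick, free edge 64 from the hinge: at a stop that edge is 36 mm to the side and 87 above the bench (upright 98). Black dot (34 mm) on one face, black cross on the other. Steel stand 30 x 70 mm, up to 39 mm above the bench. Its place in the row varies
- full_bin1_mid (a point): FULL bin, heaped with small lamp bulbs up to 68 mm above the bench. Loose open blue plastic bin 90 (x) x 82 (y) x 45 mm high on the 12 mm base plate, all four alike; this point is its centre, half-way up. It belongs to the tag straight in front of it on the robot's side; its near wall is about 125 mm beyond the hinge line. Its place in the row varies
- full_bin2_mid (a point): FULL bin, heaped with small lamp bulbs up to 68 mm above the bench. Loose open blue plastic bin 90 (x) x 82 (y) x 45 mm high on the 12 mm base plate, all four alike; this point is its centre, half-way up. It belongs to the tag straight in front of it on the robot's side; its near wall is about 125 mm beyond the hinge line. Its place in the row varies
- low_bin1_mid (a point): NEARLY EMPTY bin, two small lamp bulbs on its floor. Loose open blue plastic bin 90 (x) x 82 (y) x 45 mm high on the 12 mm base plate, all four alike; this point is its centre, half-way up. It belongs to the tag straight in front of it on the robot's side; its near wall is about 125 mm beyond the hinge line. Its place in the row varies
- low_bin2_mid (a point): NEARLY EMPTY bin, two small lamp bulbs on its floor. Loose open blue plastic bin 90 (x) x 82 (y) x 45 mm high on the 12 mm base plate, all four alike; this point is its centre, half-way up. It belongs to the tag straight in front of it on the robot's side; its near wall is about 125 mm beyond the hinge line. Its place in the row varies
- spray_can: bystander: spray can, 60 mm across, 170 mm tall, standing left of the board; origin at the centre of its underside
- solder_reel: bystander: metal solder reel, 52 mm across, 40 mm tall, right of the board; origin at the centre of its underside
- screwdriver: bystander: screwdriver lying right of the board, roughly along x; origin on its underside
- flux_jar: bystander: small amber jar, 44 mm across, 45 mm tall, left of the board; origin at the centre of its underside
Things that resemble listed ones, but are neither listed nor needed, are in the scene too. Leave any orange or red look-alike of the part that bears low_bin2_mid alone.

How it is judged:
By the outcome, as a careful person would: the job done as asked, in the order asked, and still so for the second after the job is handed in, with the robot touching nothing.
It also fails if it takes over 51 s, if anything falls off the work surface, if the arm or the gripper's body presses on something with over 40 N, if the wrist force passes 120 N, or if a joint passes its speed limit or range.

## Working session

There is one attempt and no reset: what is moved stays moved. The work goes in short steps, Python scripts to look and compute and a tool call to move; the robot and the scene stay as the last step left them, time stands still between calls to the robot, and variables do not carry over. Pictures are saved under pics/ and viewed, and the job is handed in when it is done.

Besides the shell and the picture viewer there is one more tool, called after "Request:" as name(argument=value, ...) on one line, values as JSON. jog_arm: Moves the arm, as the interface text tells. Its arguments: {"type":"object","properties":{"commands":{"type":"array","items":{"type":"array","items":{"type":"number"}}},"gripper":{"type":"number"},"newtons":{"type":"number"}},"required":["commands"]}

```bash
ls; mkdir -p pics
python3 - <<'E'
from workcell import observe, grab_frame, camera_info, bot, nets
import cv2
for n in ["scene","top"]:
    im=grab_frame(n); cv2.imwrite(f"pics/{n}0.png",im[:,:,::-1])
    print(n,camera_info(n))
print(camera_info("wrist"))
print(observe()); print(bot.tip_extent)
E
```

```text
pics
scene {'fov_y': 56.25868834445321, 'cx': 322.8818061953815, 'cy': 197.6274432044342, 'distortion': array([-0.01192086,  0.        ,  0.        ,  0.        ,  0.        ]), 'R': array([[ 0.21481605,  0.9765657 , -0.01317196],
       [ 0.74932575, -0.17344984, -0.63908221],
       [-0.62639044,  0.12741503, -0.76902563]]), 't': array([-0.18995489, -0.3851967 ,  1.29090641])}
top {'fov_y': 55.85195007044607, 'cx': 316.54525873296865, 'cy': 198.7994257254729, 'distortion': array([-0.0878588,  0.       ,  0.       ,  0.       ,  0.       ]), 'R': array([[ 0.01969313, -0.99976869, -0.00864567],
       [-0.99693558, -0.01898106, -0.0758892 ],
       [ 0.07570754,  0.01011367, -0.99707877]]), 't': array([0.05313797, 0.58589798, 0.96358615])}
{'fov_y': 60.19218656807015, 'cx': 317.37938824991494, 'cy': 200.70795296468762, 'distortion': array([-0.03761674,  0.        ,  0.        ,  0.        ,  0.        ]), 'tool_from_camera': array([[-1.70544615e-04, -2.82380295e-01,  9.59302528e-01,
        -1.31884155e-01],
       [ 9.99999936e-01,  2.53966674e-04,  2.52537423e-04,
        -1.618401
[... 151 characters left out ...]
,
         1.00000000e+00]])}
{'clock': 0.1, 'qpos': array([ 1.26979748,  0.52196547, -0.0363359 ,  1.59991762,  0.02118637,
        1.02113109, -0.11278081]), 'qd': array([ 0.00128575, -0.00102673,  0.00087287, -0.00208518, -0.0011154 ,
       -0.00107903,  0.00017762]), 'joint_efforts': array([ 5.58350002e-03, -9.28493357e+01,  1.98457718e+00, -3.70532835e+01,
        1.81715941e-02,  5.44750364e-03,  1.90247596e-05]), 'position': array([ 0.14288278, -0.60815419,  0.24178825]), 'tool_rot': array([-1.51567513,  1.56975916,  1.8567242 ]), 'force': array([-0.98389471, -0.82936925, -0.14256219]), 'moment': array([-0.00385707, -0.00726475, -0.02427994]), 'grip_width': 0.08530052930736197}
0.011
```

View pics/scene0.png

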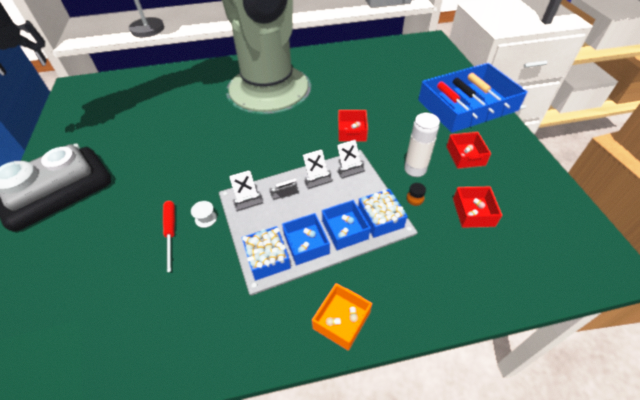

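View pics/top0.png

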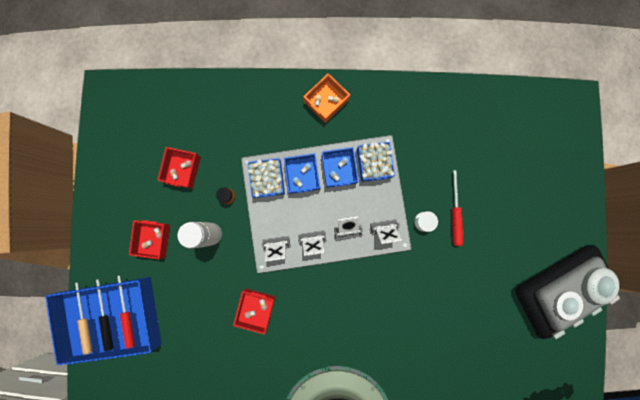

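The top view shows the bins left to right as full (266,178), low (302,174), low (340,168) and full (376,160). Their tags are cross (275,251), cross (313,245), dot (348,227) and cross (388,233). The 1st, 3rd and 4th tags are therefore wrong. The look-alikes are the red bins at (178,168), (148,240) and (254,311), the orange bin at (326,98) and the blue tool tray at (103,320); none of them stands on the board. Next I'll measure positions and check with a crop.

```bash
cat > h.py <<'E'
from workcell import observe, grab_frame, camera_info, bot, nets
import cv2, numpy as np
def K(ci):
    f=200/np.tan(np.radians(ci['fov_y']/2)); return np.array([[f,0,ci['cx']],[0,f,ci['cy']],[0,0,1.]])
def ray(name,px):
    ci=camera_info(name); p=cv2.undistortPoints(np.array([[px]],float),K(ci),ci['distortion'])[0,0]
    R=np.array(ci['R']);t=np.array(ci['t']); return -R.T@t, R.T@np.array([p[0],p[1],1])
def onz(name,px,z):
    c,d=ray(name,px); return c+d*(z-c[2])/d[2]
def proj(name,X):
    ci=camera_info(name); R=np.array(ci['R']);t=np.array(ci['t'])
    return cv2.projectPoints(np.array(X,float).reshape(-1,1,3),cv2.Rodrigues(R)[0],t,K(ci),ci['distortion'])[0].reshape(-1,2)
E
python3 - <<'E'
from h import *
for n in ["top","scene"]:
    im=grab_frame(n)
    for nm,z in [("tag1_hinge",.034),("full_bin1_mid",.0345),("low_bin1_mid",.0345),("spray_can",0)]:
        for r in nets.pinpoint(n,nm):
            print(n,nm,round(r['p'],2),np.round(r['location'],1),np.round(onz(n,r['location'],z),3))
    if n=="top":
        cv2.imwrite("pics/topcrop.png",cv2.resize(im[120:290,225:430,::-1],None,fx=3.8,fy=3.5,interpolation=cv2.INTER_CUBIC)); 
    else: cv2.imwrite("pics/sccrop.png",cv2.resize(im[130:300,210:425,::-1],None,fx=3.5,fy=3.5,interpolation=cv2.INTER_CUBIC))
print(proj("top",[observe()['position']]))
E
```

```text
top tag1_hinge 0.76 [348.2 229.8] [ 0.506 -0.018  0.034]
top full_bin1_mid 0.85 [374.7 163.6] [ 0.679 -0.085  0.034]
top low_bin1_mid 0.79 [338.8 164.6] [0.674 0.008 0.034]
top low_bin1_mid 0.61 [303.3 173.9] [0.648 0.1   0.034]
top spray_can 0.74 [275.6 246.1] [0.458 0.171 0.   ]
top spray_can 0.55 [211.  236.3] [0.48  0.346 0.   ]
scene tag1_hinge 0.65 [282.1 186.1] [ 0.499 -0.021  0.034]
scene low_bin1_mid 0.57 [307.  238.9] [0.671 0.011 0.034]
scene spray_can 0.62 [415.6 168.1] [0.486 0.349 0.   ]
[[624.37695744 401.74903955]]
```

View pics/topcrop.png

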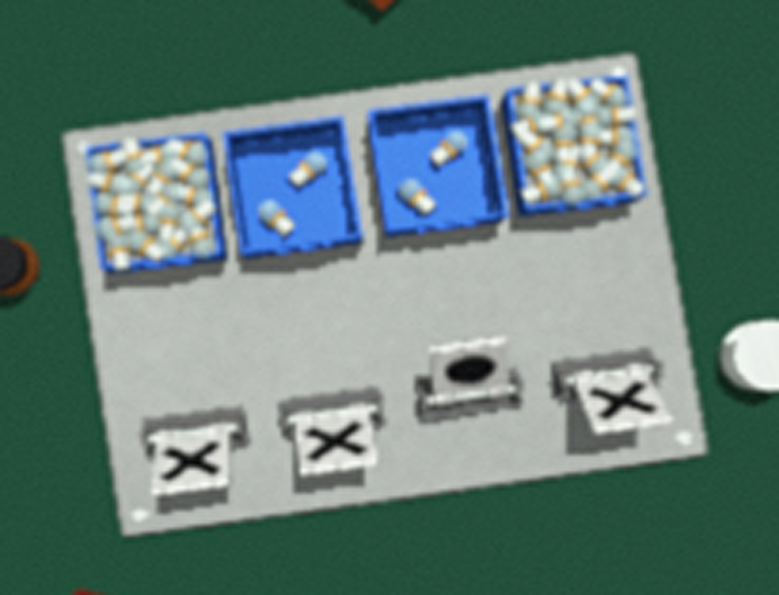

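View pics/sccrop.png

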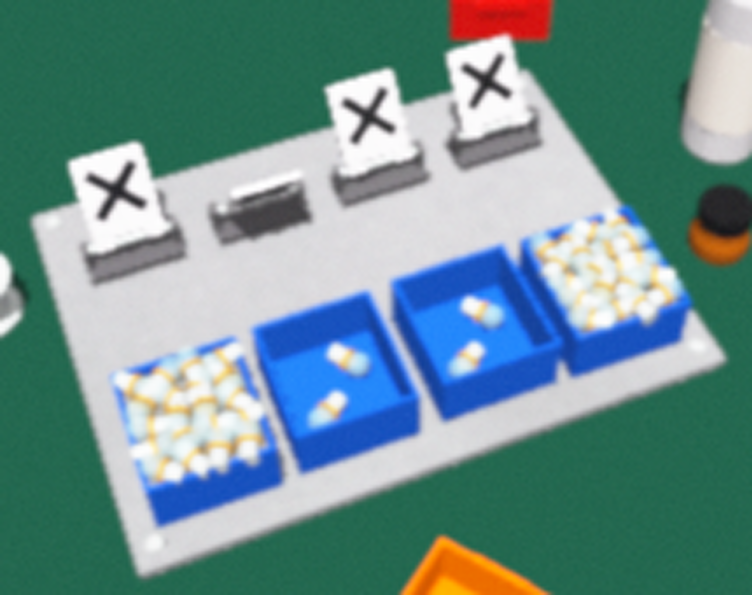

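Run:
```python
from h import *
from scipy.optimize import least_squares
tc=np.array([(66,132),(633,55),(706,455),(124,535)])/[3.8,3.5]+[225,120]
sc=np.array([(137,576),(727,359),(535,70),(32,217)])/3.5+[210,130] # far-right?, 
L=dict(FL=(.24,.205),FR=(.24,-.205),NR=(-.07,-.205),NL=(-.07,.205))
tk=["FL","FR","NR","NL"]; sk=["FR","FL","NL","NR"]
def W(p,q,z): 
    c,s=np.cos(p[2]),np.sin(p[2]); q=np.atleast_2d(q); return np.c_[p[0]+c*q[:,0]-s*q[:,1],p[1]+s*q[:,0]+c*q[:,1],np.full(len(q),z)]
def res(p,u=(1,1)):
    return np.r_[u[0]*(proj("top",W(p,[L[k] for k in tk],.012))-tc).ravel(),u[1]*(proj("scene",W(p,[L[k] for k in sk],.012))-sc).ravel()]
for u in [(1,1),(1,0),(0,1)]:
    r=least_squares(lambda p:res(p,u),[.5,0,.15]); print(u,r.x.round(4),np.abs(res(r.x,u)).max().round(2))
r=least_squares(res,[.5,0,.15]).x
for y in [.1425,.0475,-.0475,-.1425]:
    print(y, "hinge",W(r,(0,y),.034)[0].round(4),"bin",W(r,(.17,y),.034)[0].round(3), "top px",proj("top",W(r,(0,y),.034)).round(1))
s=observe(); from scipy.spatial.transform import Rotation as R
a=s['tool_rot'];print(R.from_euler('xyz',a).as_matrix().round(3))
```

```text
(1, 1) [0.4925 0.0287 0.1654] 2.13
(1, 0) [0.49   0.0262 0.1667] 0.98
(0, 1) [0.4955 0.0307 0.1632] 1.17
0.1425 hinge [0.4691 0.1692 0.034 ] bin [0.637 0.197 0.034] top px [[274.8 242.6]]
0.0475 hinge [0.4847 0.0755 0.034 ] bin [0.652 0.104 0.034] top px [[311.4 237.2]]
-0.0475 hinge [ 0.5004 -0.0182  0.034 ] bin [0.668 0.01  0.034] top px [[348.1 231.8]]
-0.1425 hinge [ 0.516  -0.1119  0.034 ] bin [ 0.684 -0.084  0.034] top px [[384.5 226.4]]
[[ 0.     0.229 -0.973]
 [ 0.    -0.973 -0.229]
 [-1.    -0.    -0.   ]]
```

Board pose found: the hinges are at A(0.469,0.169), B(0.485,0.076), C(0.500,-0.018) and D(0.516,-0.112), with yaw 0.165. The crop confirms that A, C and D are wrong and B is right. I'll start with D.

Request:
jog_arm(commands=[[0, -36, -33, 0.066, 0, 0], [0, -36, -33, 0, 0, 0], [0, -36, -33, 0, 0, 0], [0, -36, -33, 0, 0, 0], [0, -36, -33, 0, 0, 0], [0, -36, -33, 0, 0, 0], [0, -36, -33, 0, 0, 0], [0, -36, -33, 0, 0, 0], [0, -36, -33, 0, 0, 0], [0, -36, -33, 0, 0, 0], [0, 0, 0, 0, 0, 0], [0, 0, 0, 0, 0, 0]], gripper=255)

```text
clock: 1.8
position: [0.4144, -0.1861, 0.2423]
tool_rot: [2.204, 1.565, -0.776]
force: [0.0, -1.6, -0.5]
grip_width: -0.0001
```

```bash
cat >> h.py <<'E'
from scipy.spatial.transform import Rotation as Rn
P=[.4925,.0287,.1654]
H=dict(A=.1425,B=.0475,C=-.0475,D=-.1425)
def togo(bx,by,z):
    s=observe(); M=Rn.from_euler('xyz',s['tool_rot']).as_matrix(); c,q=np.cos(P[2]),np.sin(P[2])
    t=np.array([P[0]+c*bx-q*by,P[1]+q*bx+c*by,z])
    pb=[c*(s['position'][0]-P[0])+q*(s['position'][1]-P[1]),-q*(s['position'][0]-P[0])+c*(s['position'][1]-P[1])]
    Rt=np.array([[0,q,-c],[0,-c,-q],[-1,0,0]])
    print('clock',s['clock'],'board xy',np.round(pb,4),'z',s['position'][2].round(4),'togo mm',(1000*M.T@(t-s['position'])).round(1),'turn',Rn.from_matrix(M.T@Rt).as_rotvec().round(3),'F',s['force'].round(1),'w',s['grip_width'])
E
python3 -c "
from h import *
togo(-.065,-.1425,.09); print(bot.tip_extent)"
```

```text
clock 1.8 board xy [-0.1124 -0.199 ] z 0.2423 togo mm [152.2 -57.4 -46.7] turn [-0.004 -0.003 -0.004] F [ 0.  -1.6 -0.5] w -8.886060122059379e-05
0.011
```

Request:
jog_arm(commands=[[0, -29, -23, 0, 0, 0], [0, -28, -23, 0, 0, 0], [45, 0, 0, 0, 0, 0], [45, 0, 0, 0, 0, 0], [42, 0, 0, 0, 0, 0], [15, 0, 0, 0, 0, 0], [0, 0, 0, 0, 0, 0]])

```text
clock: 2.5
position: [0.4527, -0.1277, 0.092]
tool_rot: [2.381, 1.56, -0.609]
force: [0.3, -0.2, 1.0]
grip_width: 0.0003
```

```bash
python3 -c "
from h import *
togo(-.065,-.1425,.09)
im=grab_frame('top');cv2.imwrite('pics/t1.png',cv2.resize(im[120:290,225:430,::-1],None,fx=3.5,fy=3.5))
im=grab_frame('scene');cv2.imwrite('pics/s1.png',cv2.resize(im[90:280,190:420,::-1],None,fx=3.1,fy=3.1))"
```

```text
clock 2.5 board xy [-0.065  -0.1477] z 0.092 togo mm [ 2.  -5.2  0.1] turn [-0.014 -0.008 -0.008] F [ 0.3 -0.2  1. ] w 0.0003351229170226383
```

View pics/s1.png

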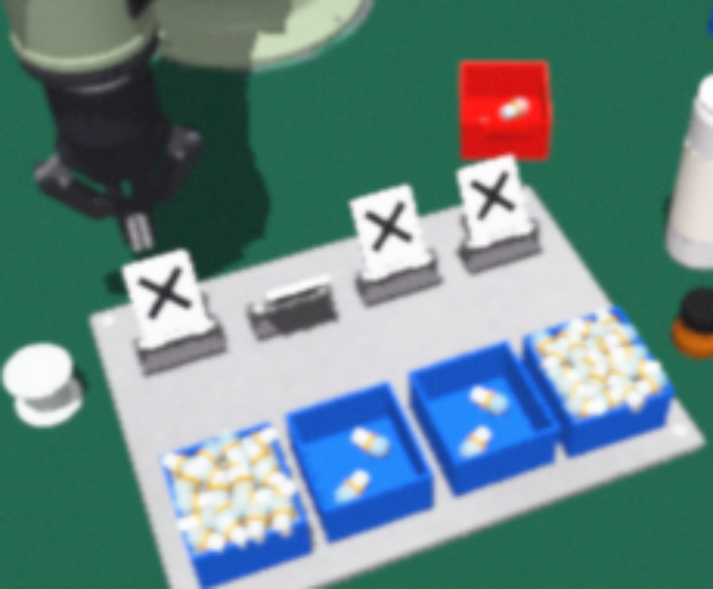

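The closed fingers sit behind tag D, about centred, with their tips below its edge. I'll go a little lower and push towards the bin.

Request:
jog_arm(commands=[[10, -5, 0, 0, 0, 0], [0, 0, -10, 0, 0, 0], [0, 0, -8, 0, 0, 0], [0, 0, -8, 0, 0, 0], [0, 0, -8, 0, 0, 0], [0, 0, -8, 0, 0, 0], [0, 0, -8, 0, 0, 0], [0, 0, -8, 0, 0, 0], [0, 0, -8, 0, 0, 0], [0, 0, 0, 0, 0, 0], [0, 0, 0, 0, 0, 0]])

```text
clock: 3.7
position: [0.5272, -0.1127, 0.0884]
tool_rot: [2.579, 1.55, -0.413]
force: [-0.7, -0.0, -0.6]
grip_width: -0.0001
```

```bash
python3 -c "
from h import *
togo(-.0,-.1425,.08)
im=grab_frame('scene');cv2.imwrite('pics/s2.png',cv2.resize(im[90:280,190:420,::-1],None,fx=3.1,fy=3.1))"
```

```text
clock 3.7 board xy [ 0.011  -0.1452] z 0.0884 togo mm [ 8.2 -2.6 11.2] turn [-0.015 -0.018 -0.011] F [-0.7 -0.  -0.6] w -8.3669020264779e-05
```

View pics/s2.png

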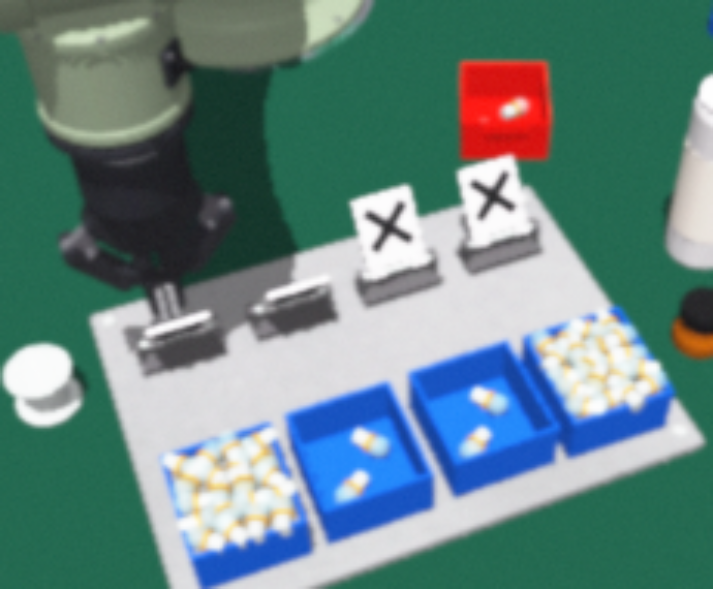

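Tag D has flipped to its bin stop. Next is tag C, from the bin side.

Request:
jog_arm(commands=[[-35, 0, 8, -0.015, -0.018, -0.011], [-40, 0, 0, 0, 0, 0], [0, -33, -25, 0, 0, 0], [0, -33, -25, 0, 0, 0], [0, -34, -25, 0, 0, 0], [0, 0, 0, 0, 0, 0]])

```text
clock: 4.35
position: [0.5755, -0.0012, 0.1662]
tool_rot: [-0.192, 1.568, 3.11]
force: [-0.9, 0.3, -1.3]
grip_width: 0.0004
```

```bash
python3 -c "
from h import *
togo(.075,-.0475,.085)"
```

```text
clock 4.35 board xy [ 0.077  -0.0432] z 0.1662 togo mm [81.2  4.4  1.8] turn [-0.005  0.002  0.   ] F [-0.9  0.3 -1.3] w 0.0004375072475474383
```

Request:
jog_arm(commands=[[40, 4, 2, 0, 0, 0], [35, 0, 0, 0, 0, 0], [6, 0, 0, 0, 0, 0], [0, 0, 0, 0, 0, 0]])

```text
clock: 4.75
position: [0.5741, -0.0049, 0.0844]
tool_rot: [0.254, 1.57, -2.726]
force: [-0.0, -0.3, 1.0]
grip_width: 0.0
```

```bash
python3 -c "
from h import *
togo(.075,-.0475,.085)
im=grab_frame('scene');cv2.imwrite('pics/s3.png',cv2.resize(im[90:280,190:420,::-1],None,fx=3.1,fy=3.1))"
```

```text
clock 4.75 board xy [ 0.075  -0.0466] z 0.0844 togo mm [-0.6  0.9 -0. ] turn [-0.004  0.001 -0.   ] F [-0.  -0.3  1. ] w 3.793630279427839e-05
```

View pics/s3.png

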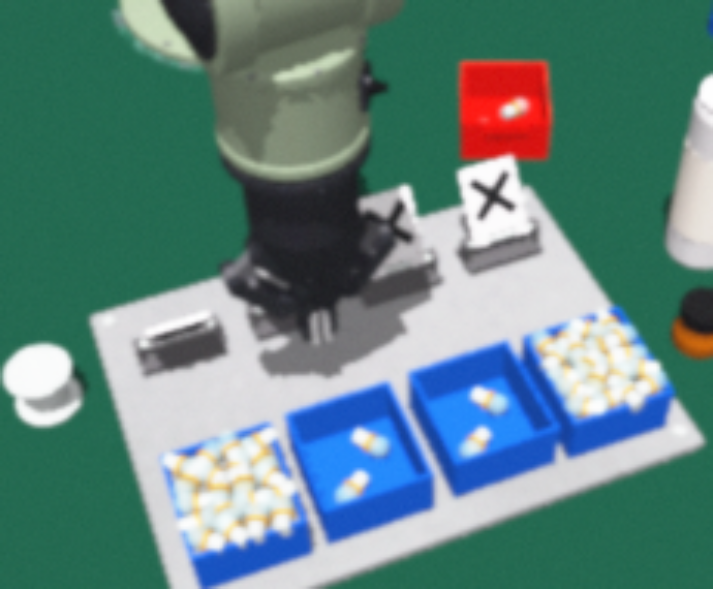

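The fingers are down between tag C and its bin. Now I'll push towards the robot.

Request:
jog_arm(commands=[[0, 0, 10, 0, 0, 0], [0, 0, 8, 0, 0, 0], [0, 0, 8, 0, 0, 0], [0, 0, 8, 0, 0, 0], [0, 0, 8, 0, 0, 0], [0, 0, 8, 0, 0, 0], [0, 0, 8, 0, 0, 0], [0, 0, 8, 0, 0, 0], [0, 0, 8, 0, 0, 0], [0, 0, 0, 0, 0, 0], [0, 0, 0, 0, 0, 0]])

```text
clock: 5.9
position: [0.4958, -0.0188, 0.0896]
tool_rot: [2.853, 1.565, -0.129]
force: [-0.5, -0.0, 0.6]
grip_width: -0.0004
```

```bash
python3 -c "
from h import *
togo(-.005,-.0475,.085)"
```

```text
clock 5.9 board xy [-0.0045 -0.0474] z 0.0896 togo mm [4.6 0.1 0.5] turn [-0.005 -0.006 -0.002] F [-0.5 -0.   0.6] w -0.00037599377984370543
```

Request:
jog_arm(commands=[[-40, 0, -8, 0, 0, 0], [-45, 0, 0, 0, 0, 0], [0, -38, 10, 0, 0, 0], [0, -38, 10, 0, 0, 0], [0, -38, 10, 0, 0, 0], [0, -38, 10, 0, 0, 0], [0, -30, 10, 0, 0, 0], [0, 0, 15, 0, 0, 0], [0, 0, 0, 0, 0, 0]])

```text
clock: 6.8
position: [0.4102, 0.1597, 0.178]
tool_rot: [-3.018, 1.561, 0.282]
force: [0.0, -0.7, -0.6]
grip_width: -0.0001
```

```bash
python3 -c "
from h import *
togo(-.067,.1425,.085)
im=grab_frame('scene');cv2.imwrite('pics/s4.png',cv2.resize(im[90:280,190:420,::-1],None,fx=3.1,fy=3.1))"
```

```text
clock 6.8 board xy [-0.0596  0.1427] z 0.178 togo mm [92.9  0.4  8.3] turn [-0.007 -0.009  0.001] F [ 0.  -0.7 -0.6] w -5.568273400793257e-05
```

View pics/s4.png

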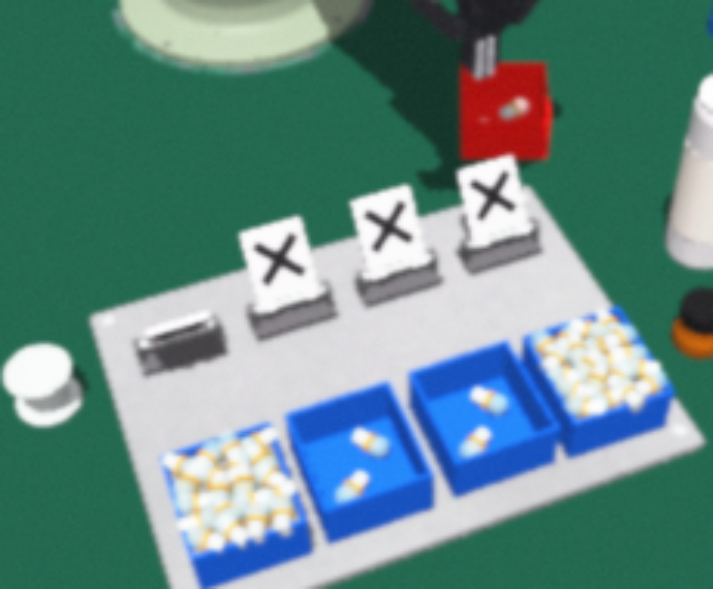

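Tag C now shows its cross. I'll lower behind tag A and push it towards its bin.

Request:
jog_arm(commands=[[0, 0, 8, -0.007, -0.009, 0], [45, 0, 0, 0, 0, 0], [40, 0, 0, 0, 0, 0], [8, 0, 0, 0, 0, 0], [0, 0, 0, 0, 0, 0]])

```text
clock: 7.35
position: [0.4065, 0.1578, 0.0842]
tool_rot: [-2.58, 1.566, 0.724]
force: [0.0, 0.7, 0.6]
grip_width: 0.0
```

```bash
python3 -c "
from h import *
togo(-.067,.1425,.085)
im=grab_frame('scene');cv2.imwrite('pics/s5.png',cv2.resize(im[90:280,190:420,::-1],None,fx=3.1,fy=3.1))"
```

```text
clock 7.35 board xy [-0.0635  0.1415] z 0.0842 togo mm [-0.8 -1.   3.5] turn [-0.003 -0.004  0.003] F [0.  0.7 0.6] w 4.539123833650344e-05
```

View pics/s5.png

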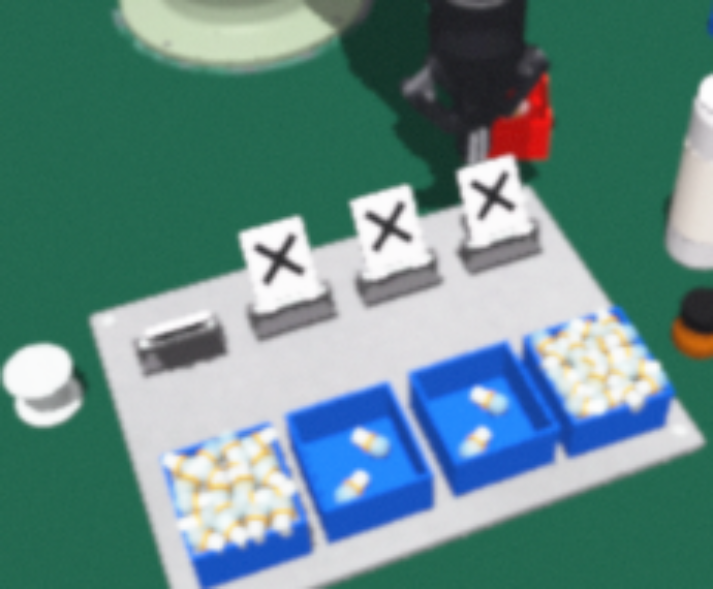

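Request:
jog_arm(commands=[[0, 0, -9, 0, 0, 0], [0, 0, -8, 0, 0, 0], [0, 0, -8, 0, 0, 0], [0, 0, -8, 0, 0, 0], [0, 0, -8, 0, 0, 0], [0, 0, -8, 0, 0, 0], [0, 0, -8, 0, 0, 0], [0, 0, -6, 0, 0, 0], [0, 0, 0, 0, 0, 0], [0, 0, 0, 0, 0, 0]])

```text
clock: 8.4
position: [0.4779, 0.1693, 0.0902]
tool_rot: [-2.784, 1.558, 0.517]
force: [-0.8, 0.3, -0.5]
grip_width: -0.0002
```

```bash
python3 -c "
from h import *
togo(0,.1425,.085)"
```

```text
clock 8.4 board xy [0.0088 0.1411] z 0.0902 togo mm [ 5.1 -1.3  8.9] turn [-0.005 -0.012  0.004] F [-0.8  0.3 -0.5] w -0.00023289700137356034
```

Next I'll back off, lift and retreat clear of the board.

Request:
jog_arm(commands=[[-15, 0, 10, 0, 0, 0], [-45, 0, 5, 0, 0, 0], [-45, 0, 5, 0, 0, 0], [-40, 0, 10, 0, 0, 0], [0, 25, 15, 0, 0, 0], [0, 30, 0, 0, 0, 0], [0, 0, 0, 0, 0, 0], [0, 0, 0, 0, 0, 0], [0, 0, 0, 0, 0, 0], [0, 0, 0, 0, 0, 0], [0, 0, 0, 0, 0, 0]])

```text
clock: 9.5
position: [0.4356, 0.107, 0.2393]
tool_rot: [-2.766, 1.562, 0.541]
force: [0.4, -0.7, 1.3]
grip_width: -0.0004
```

```bash
python3 -c "
from h import *
togo(0,.1425,.085)
im=grab_frame('scene');cv2.imwrite('pics/s6.png',im[:,:,::-1])
im=grab_frame('top');cv2.imwrite('pics/t6.png',im[:,:,::-1])
for n in ('top','scene'):
  a=cv2.imread('pics/%s0.png'%n);b=cv2.imread('pics/%s6.png'%n[0]);d=cv2.absdiff(a,b).max(2)
  cv2.imwrite('pics/d6_%s.png'%n,d)"
```

```text
clock 9.5 board xy [-0.0432  0.0866] z 0.2393 togo mm [154.8 -55.4 -41.9] turn [-0.    -0.009  0.003] F [ 0.4 -0.7  1.3] w -0.00036964679565029094
```

View pics/s6.png

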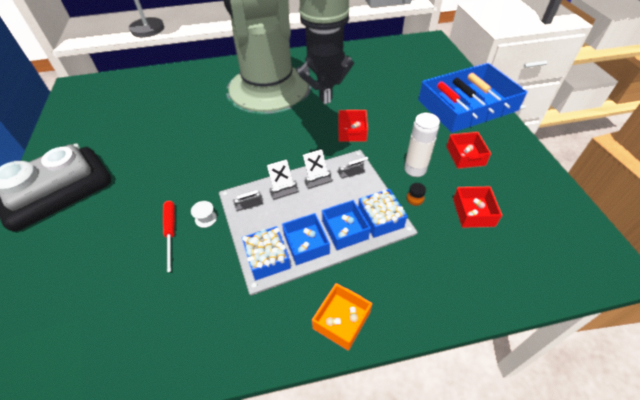

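View pics/t6.png

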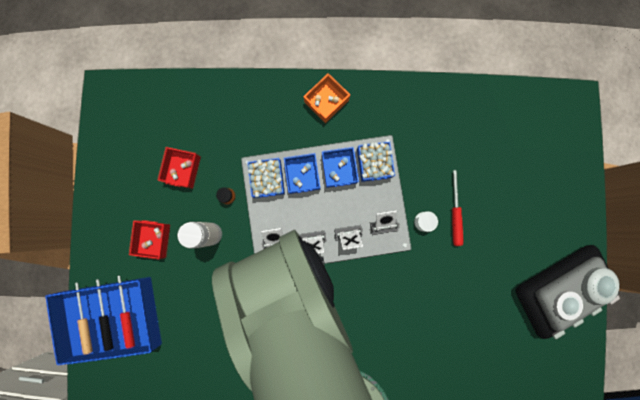

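View pics/d6_scene.png

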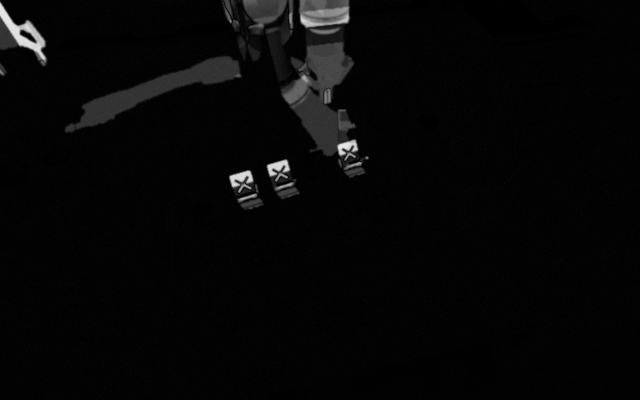

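The final pictures show dots at the two full bins' tags (272,238) and (386,219), and crosses at the two low bins' tags (313,243) and (350,239). In the difference picture only the three tags, the arm and its shadow changed. I'll hand it in.

```bash
python3 -c "
from h import *
s=observe();print(s['force'].round(1),abs(s['qd']).max());print(bot.job_done())"
```

```text
[ 0.9  0.3 -0.3] 0.0047240260054260555
the job is handed in; nothing more can be done
None
```

All four tags are now set correctly, and the job was handed in at about 9.6 s on the robot's clock.

**What I did:** Going left to right from the robot's side, the bins are full, low, low, full. The second tag already showed its cross, so I left it alone. With closed fingertips I pushed the first and fourth tags back towards their full bins and the third forward towards the robot.

**Last checks:**
- **Tags:** the top camera shows dots at both full bins and crosses at both low bins.
- **Other objects:** comparing the scene camera before and after shows that only those three tags, the arm and its shadow changed. The bins, can, reel, jar and screwdriver did not move.
- **Robot:** the gripper was clear of everything, with force readings near zero.

No check failed. The board pose from the two cameras differed by about 7 mm, and I used the combined fit. The arm overshot some pushes by up to about 10 mm and drifted up about 5 mm, with no effect on the tags.

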